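# Unpin, release and shut a heavy drawer

### The arm

A 6-joint arm with a two-finger parallel gripper is mounted at the origin on a cart in front of the work surface, level with it; the furniture and walls round the work are solid. World frame = base frame: x ahead of the robot, y to its left, z up, the work surface at z = 0. Lengths are in m, angles in rad, forces in N, time in s.
With the tool pointing down it reaches from about 0.375 to 0.9 m from the base axis. Payload 3.1 kg.
Tool frame: the origin (TCP) lies on the centre line of the jaws, within the pads' length; the fingertips stand 19 mm ahead of it and the grasp point (between the pads) is the TCP; z points along the fingers, y is the direction in which the jaws open and shut (so a half turn about z gives the same grasp; the last joint's range is limited). The gripper opens to 85 mm and grips with 20 to 120 N. Pads are 22 mm wide; open, the fingers measure 114 mm over their backs; the gripper's body (76 mm by 85 mm) begins 54 mm behind the grasp point. The pads swing forward as they close: fully open they stand 13 mm farther back than shut.
Start: joints at [-1.286, 0.527, 1.433, -0, 1.181, -0.178], TCP at [0.279, -0.559, 0.25] pointing down, gripper open.
Joint ranges: [-3.08, 3.08], [-0.75, 2.2], [0.22, 2.44], [-1.43, 4.57], [0, 2.65], [-2.85, 2.85]. Speed limits (rad/s): [2.79, 2.79, 3.14, 3.14, 3.14, 3.14].

### API

Orientations are given as a unit quaternion [x, y, z, w].
In Python, from station import manip, imaging, workorder gives the robot as it stands.
- The arm moves only by the shell command python3 -m creep 'ROWS' [FORCE]. ROWS is a JSON object of lists of equal length, an entry for each row: "claw": the finger opening in cm, from 0 to 8.54; "dp": the shift along the tool's x, y, z in cm, a list of three; "roll": the turn about the tool's z in rad. In form: {"claw": [claw, ...], "dp": [[dx, dy, dz], ...], "roll": [roll, ...]}. A call has 1 to 12 rows; each row is the pose to reach, as a shift and turn from the pose commanded when the call began, along the tool's axes at that moment; what a row does not reach only later rows make up. A row lasts 1/10 s, in which the tool goes at most 50 mm and 8.59 degrees, less where a joint would pass 70% of its speed; a pose out of reach is approached as far as the arm can. A call with a gripper value outside its range is refused whole. The fingers move at their own pace and stop on an object; FORCE is the grip in N (left out, the last holds). Time passes only in rows, so rows that repeat a pose let the fingers close. It gives the time, the measured TCP pose, the force and the opening at its end, in the units of the state.
- manip.sense(): the state, without advancing time (a new reading comes with each control period).
- imaging.snapshot(name): name is "scene" or "top"; returns a dict with "image" (384x512x3 uint8, red, green, blue), "z_map" (384x512 float32, m along the optical axis (not along the pixel's ray), 0 where there is no reading), "vfov" (degrees; the focal length in pixels is half the picture's height over the tangent of half this angle, whatever the lens; pixels are square), "cx", "cy" (the principal point, pixels), "R" (3x3) and "t" (3): a world point X has camera coordinates R X + t. Camera axes: x right, y down, z forward; pixel columns grow to the right and rows downward; lengths in m; the calibration is good to about 2 mm. A picture is of the moment at which its call begins.
- workorder.sign_off(): hands the job in, once; it reports no verdict.
The state is a dict: "t": time; "q": joint angles; "qd": joint speeds; "tau": joint torques, N m; "tcp_pos": TCP position; "tool_rot": TCP orientation; "force": force on the tool from outside, world axes, zero at the start; "ft_torque": the same for the moment, N m; "finger_gap": opening from 0.0 (shut) to 1.0 (fully open).
Only numpy, scipy, OpenCV 4.12 (cv2) and the standard library are available. Lean on these libraries where they do the work, as an engineer would, in place of code of your own. Each camera call takes 0.05 s, during which the arm holds its last target.

### The job

The heavy drawer is pinned and latched open: draw the locking pin straight up out of the housing's roof and park it in the notch of the ear on the housing's side, hanging upright by its collar. Then press down the release lever beside the drawer, slide the drawer off its stop while the lever is down, and ease it fully home without slamming it (an open tin of pins stands in it). Leave the pliers and the sanding block on the bench where they lie.

Things in the scene. Friction and masses are not known exactly. Their poses are not given: they have to be found in the camera images.
- drawer_unit: Grey sheet-steel bench-top drawer housing, fixed, 300 wide (y), 215 deep (x), flat roof 4 thick with its top at z=110. Origin: on the bench under the middle of the housing's front edge; x points into the housing (the way the drawer shuts), y to the side of lever, pin and ear, z up. Slide, lever, bore and ear are all on the +y side.
- bore (a point): Middle of the 15 mm hole in the roof (10 thick here), on the roof's top, in which the pin stands at the start; at (35, 120.5, 110) mm in the housing's frame. Below it the pin passes through a hole in the drawer's slide, so the drawer cannot move while the pin is in.
- notch (a point): Where the axis of the parked pin belongs, on the top of the ear (level with the roof), at (35, 164, 110) mm in the housing's frame. The ear is a 50 mm wide, 4 mm thick plate sticking out 40 mm from the housing's +y side; its notch is 16 mm wide, runs along y, is open outwards (+y) with rounded lips and closed 6 mm inwards of this point. Free below down to the bench.
- pin_knob (a point): Centre of the locking pin's black fluted knob, 26 mm across, 30 tall (from 9 below to 15 above this point), z along the pin. Below: steel collar 32 across, 5 thick, its underside 24 below this point, then a 12 mm shank reaching 84 below. The collar rests on the roof, later on the ear (this point is then at z=134). 100 g, loose in its holes; best gripped by the knob from above.
- lever_pad (a point): Middle of the top of the release lever's black ribbed thumb pad, 34 (x) by 28 (y) mm, at z=87 at rest, in the open beside the drawer box, behind the drawer's front. The pad sinks up to 15 mm; 12 mm frees the drawer; 4 N at first, 7 N at the bottom. On its rear (+x) edge, 14 mm from this point, an upright stop 9 mm tall lets a finger on the pad also push the drawer in. Rides with the drawer.
- drawer_front (a point): Middle of the outer face of the aluminium pull strip along the top of the drawer's front: 290 wide (y), from z=76 to z=92, top of the front at z=96; this point at z=84. It lies 27 mm before the housing's front (-x) when the drawer is home and 167 mm when latched open. Can be pushed anywhere along its width; the roof behind it rises to z=110.
- drawer (a joint): Drawer's way out in m: 0 = fully home, 0.14 = latched open, 0.142 = end. About 2 kg with contents, 2.5 to 4 N to slide. While the lever is up, the drawer stops at 0.14; once it is below 0.11 the lever may be let go and no longer matters.
- release_lever (a joint): Turn of the release lever in rad: 0 = up (sprung), 0.30 = pressed to its stop; the drawer is free to slide in above about 0.23. It springs back when let go.
- tin: Open round tin of brass pins, 56 mm across, 38 high, loose on the drawer's floor; origin in its underside, z up. Must stay standing.
- pliers: Combination pliers with red grips, 182 mm long, 15 high, lying on the bench to the left of the drawer; origin in their underside. Leave alone.
- sanding_block: Cork sanding block, 90 by 56 by 28 mm, lying on the bench to the left; origin in its underside. Leave alone.
There are look-alikes about, which are no part of the job. Leave any pink look-alike of the part that bears pin_knob alone.

How it is judged:
By the outcome, as a careful person would: the job done as asked, in the order asked, and still so for the second after the job is handed in, with the robot touching nothing.
It also fails if it takes over 58 s, if anything falls off the work surface, if the arm or the gripper's body presses on something with over 40 N, if the wrist force passes 120 N, or if a joint passes its speed limit or range.

## Working session

There is one attempt and no reset: what is moved stays moved. The work goes in short steps, Python scripts to look and compute and a shell command to move; the robot and the scene stay as the last step left them, time stands still between calls to the robot, and variables do not carry over. Pictures are saved under pics/ and viewed, and the job is handed in when it is done.

```bash
ls; mkdir -p pics; cat > h.py <<'E'
import numpy as np, cv2
from station import manip, imaging, workorder
def snap(n):
    s=imaging.snapshot(n); s['f']=s['image'].shape[0]/2/np.tan(np.radians(s['vfov'])/2); return s
def ray(s,u,v):
    d=np.array([(u-s['cx'])/s['f'],(v-s['cy'])/s['f'],1.]); return -s['R'].T@s['t'], s['R'].T@d
def onplane(s,u,v,z):
    o,d=ray(s,u,v); return o+d*(z-o[2])/d[2]
def depthpt(s,u,v):
    o,d=ray(s,u,v); return o+d*s['z_map'][int(round(v)),int(round(u))]
def proj(s,X):
    c=s['R']@np.array(X)+s['t']; return s['f']*c[0]/c[2]+s['cx'], s['f']*c[1]/c[2]+s['cy']
def save(n,im): cv2.imwrite('pics/'+n+'.png',im[:,:,::-1])
E
python3 - <<'E'
from h import *
for n in ('top','scene'):
    s=snap(n); save(n+'0',s['image']); print(n,s['f'],s['cx'],s['cy'],-s['R'].T@s['t'],s['R'])
print(manip.sense())
E
```

```text
pics
top 373.45190826377325 259.98412772590194 191.9033386187612 [0.38929884 0.03772788 1.20197803] [[ 0.02286957 -0.99972247  0.00565389]
 [-0.98323801 -0.023515   -0.18080391]
 [ 0.18088668 -0.00142421 -0.98350291]]
scene 365.3556191918264 255.82225777391128 192.22641784773157 [0.0419013  0.55104589 0.58292849] [[-0.66380231 -0.74787846  0.00665571]
 [-0.3995254   0.34705988 -0.84848624]
 [ 0.63225465 -0.56588625 -0.52917559]]
{'t': 0.1, 'q': array([-1.28648757e+00,  5.28382395e-01,  1.43380356e+00,  7.09939095e-05,
        1.18138127e+00, -1.78511216e-01]), 'qd': array([-0.00011261, -0.00196374, -0.00145197,  0.00106213, -0.00172885,
       -0.00044695]), 'tau': array([-5.96825448e-04, -4.43304563e+01, -1.78585839e+01, -2.52032996e-04,
        3.86376661e-03, -1.27629704e-06]), 'tcp_pos': array([ 0.2789076 , -0.55863162,  0.24941643]), 'tool_rot': array([ 9.73346605e-01,  2.29336892e-01, -1.94217900e-05, -9.87641272e-04]), 'force': array([0.10801944, 0.27012653, 0.15924802]), 'ft_torque': array([-0.04468407, -0.05574733, -0.01190991]), 'finger_gap': 1.0016712488502353}
```

View pics/top0.png

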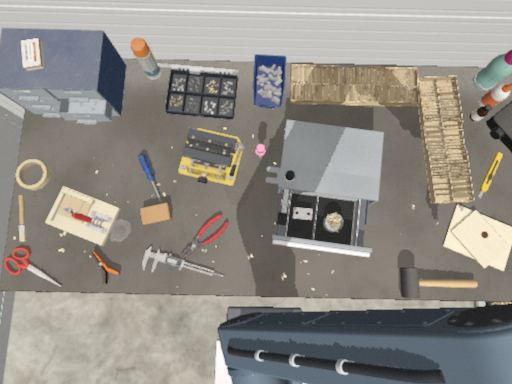

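View pics/scene0.png

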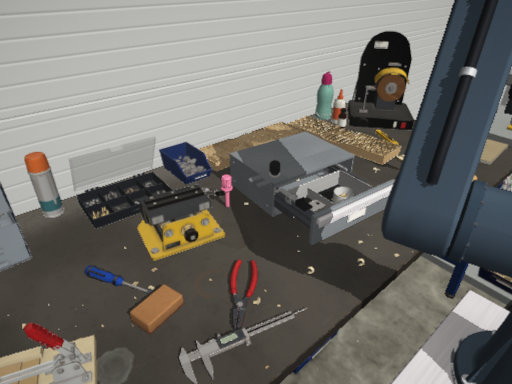

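The top view shows the housing at about (280-382, 122-200). The black knob is at (290,175) and the ear is left of it at (272,174). The pink look-alike is at (260,150). I'll enlarge this area in both views.

```bash
python3 - <<'E'
from h import *
s=snap('top'); a=s['image'][110:265,245:395]; save('top1',cv2.resize(a,None,fx=3.8,fy=3.8,interpolation=cv2.INTER_CUBIC))
s=snap('scene'); a=s['image'][120:250,210:400]; save('scene1',cv2.resize(a,None,fx=4,fy=4,interpolation=cv2.INTER_CUBIC))
E
```

```text
(no output)
```

View pics/top1.png

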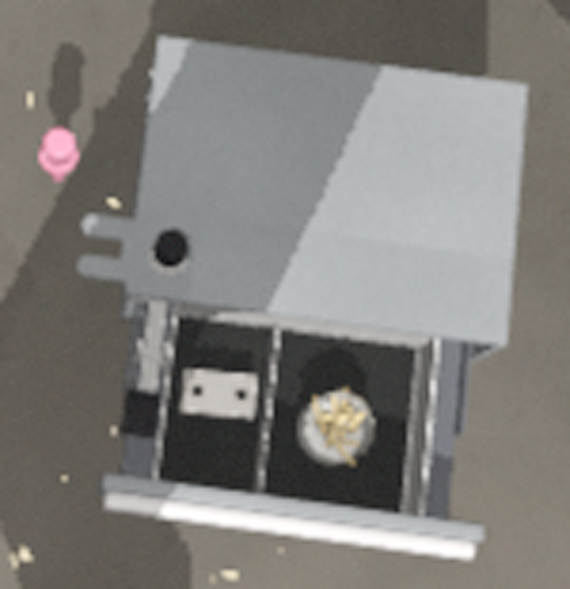

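View pics/scene1.png

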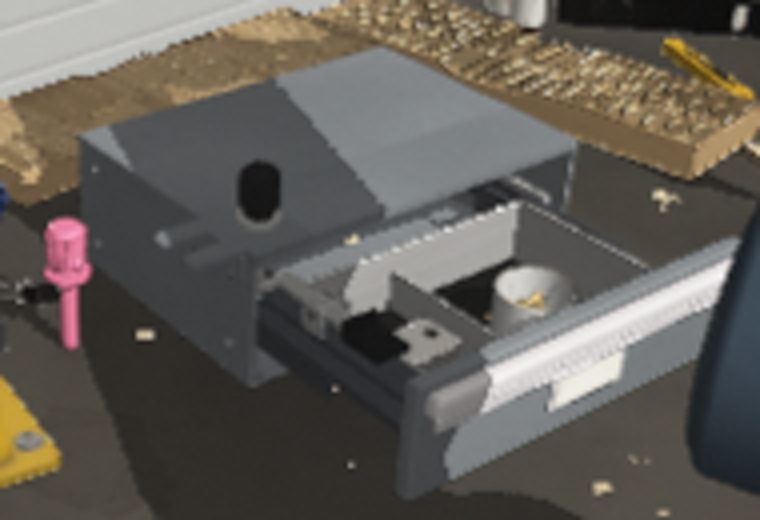

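Two things could be the pin: the black knob on the roof at top (290,175), and the pink one at (260,150) held in a clamp stand. The black one stands in the roof beside the ear, so it is the pin. The pink one is the look-alike to leave alone. The black pad at top (282,218), beside the drawer box, is the lever pad. Next I'll fit the housing frame.

```bash
cat > meas.py <<'E'
from h import *
def cloud(s):
    h,w=s['z_map'].shape; v,u=np.mgrid[:h,:w]; z=s['z_map']
    c=np.stack([(u-s['cx'])/s['f']*z,(v-s['cy'])/s['f']*z,z],-1)
    return (c-s['t'])@s['R']
E
python3 - <<'E'
from meas import *
s=snap('top'); P=cloud(s)
m=(abs(P[...,2]-.11)<.006); m[:110]=0;m[265:]=0;m[:,:245]=0;m[:,395:]=0
m=m.astype(np.uint8)
mm=cv2.morphologyEx(m,cv2.MORPH_OPEN,np.ones((9,9),np.uint8))
n,l,st,_=cv2.connectedComponentsWithStats(mm); k=1+np.argmax(st[1:,4]); r=l==k
cs,_=cv2.findContours(r.astype(np.uint8),cv2.RETR_EXTERNAL,cv2.CHAIN_APPROX_NONE)
c=max(cs,key=cv2.contourArea)[:,0]
W=np.array([onplane(s,u,v,.11)[:2] for u,v in c],np.float32)
R=cv2.minAreaRect(W); print(R,cv2.boxPoints(R), np.median(P[r][:,2]))
for nm,q in [('knob',(290,175)),('pad',(282,218)),('pink',(260,148)),('tin',(333,222))]: print(nm,P[q[1],q[0]])
vis=s['image'].copy(); cv2.drawContours(vis,[c[:,None]],-1,(255,0,0),1)
save('c1',cv2.resize(vis[110:265,245:395],None,fx=3.8,fy=3.8))
s2=snap('scene');P2=cloud(s2)
for nm,q in [('knob',(274,165)),('pad',(303,204))]: print(nm,P2[q[1],q[0]])
# knob dark mask
for n,sn,(u,v),pl in (('top',s,(290,175),.149),('scene',s2,(275,166),.134)):
    g=sn['image'].max(2); mk=(g<45).astype(np.uint8); nn,ll,ss,cc=cv2.connectedComponentsWithStats(mk); k=ll[v,u]; print(n,ss[k],cc[k],onplane(sn,*cc[k],pl))
E
```

```text
((0.6971725225448608, -0.17508143186569214), (0.29949912428855896, 0.21656513214111328), 83.52413940429688) [[ 0.5726914  -0.3116629 ]
 [ 0.78787476 -0.33608812]
 [ 0.82165366 -0.03849995]
 [ 0.6064703  -0.01407474]] 0.11003847127571939
knob [ 0.6345105  -0.04937142  0.14996125]
pad [ 0.51646807 -0.03172655  0.08650732]
pink [0.72964578 0.03921765 0.09735001]
tin [ 0.5146164  -0.19701708  0.02463637]
knob [ 0.63040547 -0.03741897  0.14729102]
pad [ 0.51743566 -0.02928785  0.08779558]
top [286 171   8   9  47] [289.27659574 175.17021277] [ 0.63417921 -0.04736273  0.149     ]
scene [270 161  10  14 123] [274.47154472 167.27642276] [ 0.63837278 -0.04743418  0.134     ]
```

View pics/c1.png

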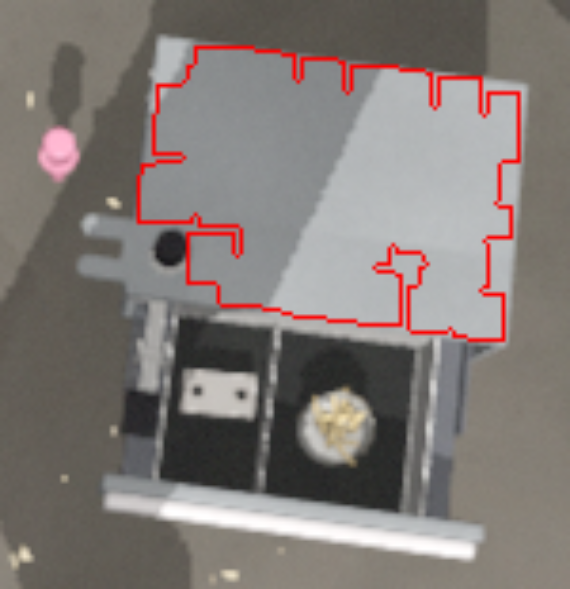

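```bash
cat > go.py <<'E'
import sys; from h import *
from scipy.spatial.transform import Rotation as Ro
O=np.array([.5896,-.1629]); YAW=np.radians(-6.48)
ex=np.array([np.cos(YAW),np.sin(YAW)]); ey=np.array([-ex[1],ex[0]])
def hw(x,y): return O+x*ex+y*ey
def need(x,y,z,yaw=np.pi/2+YAW):
    st=manip.sense(); R=Ro.from_quat(st['tool_rot']); d=np.r_[hw(x,y),z]-st['tcp_pos']
    c=R.inv().apply(d)*100; m=R.as_matrix(); cy=np.arctan2(m[1,0],m[0,0])
    print('t %.2f tcp'%st['t'],st['tcp_pos'].round(4),'F',st['force'].round(1),'dp cm',c.round(2),'roll %.3f'%(cy-yaw), 'gap %.3f'%st['finger_gap'])
    p=st['tcp_pos'][:2]-O; print('housing xy of tcp', (p@ex).round(4),(p@ey).round(4))
if __name__=='__main__': need(*map(float,sys.argv[1:4]))
E
python3 go.py .0345 .1205 .22
python3 - <<'E'
from meas import *; from go import hw
s=snap('top')
for u,v in [(158,37),(527,86),(505,347)]:
    print(onplane(s,245+(u-1.4)/3.8,110+(v-1.4)/3.8,.11))
for p in [(.215,.15),(.215,-.15),(0,-.15),(.035,.164),(-.087,.1234)]: print(p,hw(*p),)
E
```

```text
t 0.30 tcp [ 0.279 -0.559  0.25 ] F [-0.3  0.2 -0.5] dp cm [ 54.93 -29.8    3.02] roll -0.995 gap 0.994
housing xy of tcp -0.2639 -0.4286
[ 0.81948962 -0.03952291  0.11      ]
[ 0.78523965 -0.3379986   0.11      ]
[ 0.57120989 -0.31292195  0.11      ]
(0.215, 0.15) [ 0.82015489 -0.03812243]
(0.215, -0.15) [ 0.78629797 -0.33620582]
(0, -0.15) [ 0.57267154 -0.3119417 ]
(0.035, 0.164) [ 0.64288484 -0.00389772]
(-0.087, 0.1234) [ 0.51708229 -0.03046986]
```

```bash
python3 -m creep '{"claw":[8.5,8.5,8.5,8.5,8.5,8.5,8.5,8.5,8.5,8,7,6],"dp":[[3,-1.6,0],[7.5,-4.1,0],[12,-6.5,0],[16.5,-9,0],[21,-11.4,0],[25.5,-13.8,0],[30,-16.3,0],[34.5,-18.7,0],[39,-21.2,0],[43.5,-23.6,0],[47.5,-25.8,0],[51,-27.7,0]],"roll":[0,-0.1,-0.2,-0.3,-0.4,-0.5,-0.6,-0.7,-0.8,-0.9,-0.995,-0.995]}' 40; python3 go.py .0345 .1205 .20
```

```text
t: 1.55
tcp_pos: [0.6128, -0.0815, 0.2505]
tool_rot: [0.745, 0.667, 0.0, 0.0]
force: [1.2, -0.9, 0.1]
finger_gap: 0.702
t 1.55 tcp [ 0.6128 -0.0815  0.2505] F [ 1.2 -0.9  0.1] dp cm [3.7  2.07 5.05] roll 0.002 gap 0.702
housing xy of tcp 0.0139 0.0835
```

```bash
python3 -m creep '{"claw":[6,6,6,6,6],"dp":[[1.5,0.8,1.5],[3,1.7,3],[3.7,2.07,4.5],[3.7,2.07,5],[3.7,2.07,5]],"roll":[0,0,0,0,0]}'; python3 go.py .0345 .1205 .137
python3 - <<'E'
from meas import *
s=snap('scene'); save('s2',cv2.resize(s['image'][90:250,190:380],None,fx=4,fy=3.7))
E
```

```text
t: 2.05
tcp_pos: [0.635, -0.0502, 0.1984]
tool_rot: [0.746, 0.666, -0.001, -0.002]
force: [0.1, -1.2, -0.4]
finger_gap: 0.704
t 2.05 tcp [ 0.635  -0.0502  0.1984] F [ 0.1 -1.2 -0.4] dp cm [0.34 0.24 6.14] roll -0.001 gap 0.704
housing xy of tcp 0.0324 0.1171
```

View pics/s2.png

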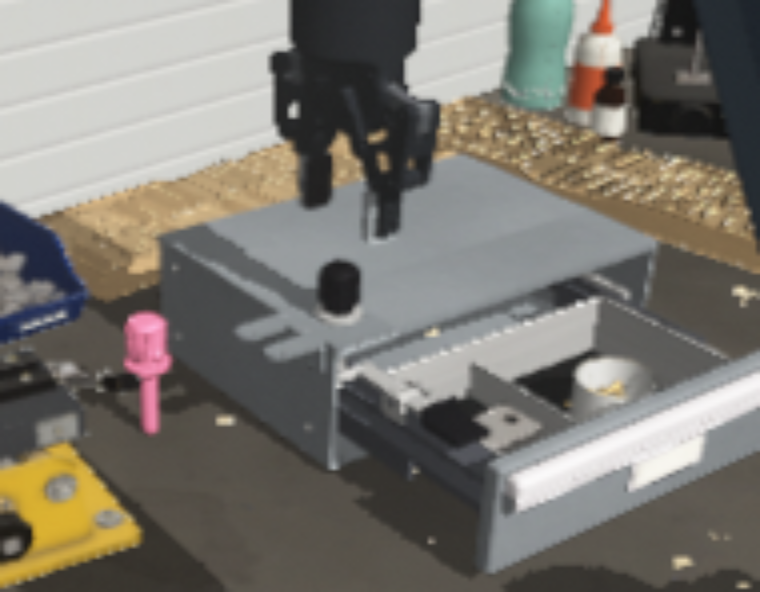

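The two fingers straddle the black knob at crop (340,285), and their line runs along the housing's depth. I'll go down.

```bash
python3 -m creep '{"claw":[6,6,6,6,6,6],"dp":[[0,0,0.5],[0.1,0.05,2],[0.2,0.1,3.5],[0.2,0.1,4.8],[0.2,0.1,5.8],[0.2,0.1,5.8]],"roll":[0,0,0,0,0,0]}'; python3 go.py .0345 .1205 .137
```

```text
t: 2.7
tcp_pos: [0.6363, -0.047, 0.1399]
tool_rot: [0.746, 0.666, -0.001, -0.002]
force: [-0.6, 0.4, 0.5]
finger_gap: 0.706
t 2.70 tcp [ 0.6363 -0.047   0.1399] F [-0.6  0.4  0.5] dp cm [0.01 0.12 0.29] roll 0.000 gap 0.706
housing xy of tcp 0.0333 0.1204
```

```bash
python3 -m creep '{"claw":[6,3,1.5,1.5,1.5,1.5,1.5,1.5],"dp":[[0,0.1,0.2],[0,0.1,0.2],[0,0.1,0.2],[0,0.1,0.2],[0,0.1,0.2],[0,0.1,0.2],[0,0.1,0.2],[0,0.1,0.2]],"roll":[0,0,0,0,0,0,0,0]}' 40; python3 go.py .035 .1205 .225
python3 - <<'E'
from meas import *
s=snap('scene'); save('s3',cv2.resize(s['image'][90:250,190:380],None,fx=4,fy=3.7))
E
```

```text
t: 3.5
tcp_pos: [0.6392, -0.0476, 0.1411]
tool_rot: [0.746, 0.666, 0.0, 0.001]
force: [-0.3, 0.7, 5.1]
finger_gap: 0.287
t 3.50 tcp [ 0.6392 -0.0476  0.1411] F [-0.3  0.7  5.1] dp cm [ 0.03 -0.11 -8.39] roll 0.000 gap 0.287
housing xy of tcp 0.0362 0.1202
```

View pics/s3.png

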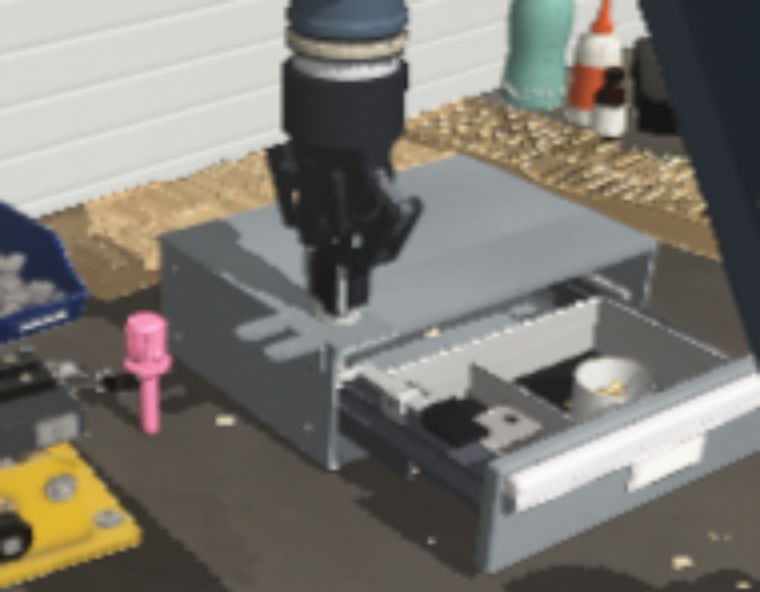

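```bash
python3 -m creep '{"claw":[1.5,1.5,1.5,1.5,1.5,1.5,1.5,1.5,1.5,1.5],"dp":[[0,0,0],[0,0,-0.5],[0,0,-1.5],[0,0,-2.5],[0,0,-3.5],[0,0,-4.5],[0,0,-5.5],[0,0,-6.5],[0,0,-7.5],[0,0,-7.5]],"roll":[0,0,0,0,0,0,0,0,0,0]}' 60; python3 go.py .0355 .166 .2125
python3 - <<'E'
from meas import *
s=snap('scene'); save('s4',cv2.resize(s['image'][90:250,190:380],None,fx=4,fy=3.7))
E
```

```text
t: 4.55
tcp_pos: [0.6398, -0.0477, 0.2174]
tool_rot: [0.746, 0.666, 0.001, 0.002]
force: [-0.2, -0.0, -0.8]
finger_gap: 0.279
t 4.55 tcp [ 0.6398 -0.0477  0.2174] F [-0.2 -0.  -0.8] dp cm [ 4.59 -0.13  0.48] roll 0.000 gap 0.279
housing xy of tcp 0.0368 0.1201
```

View pics/s4.png

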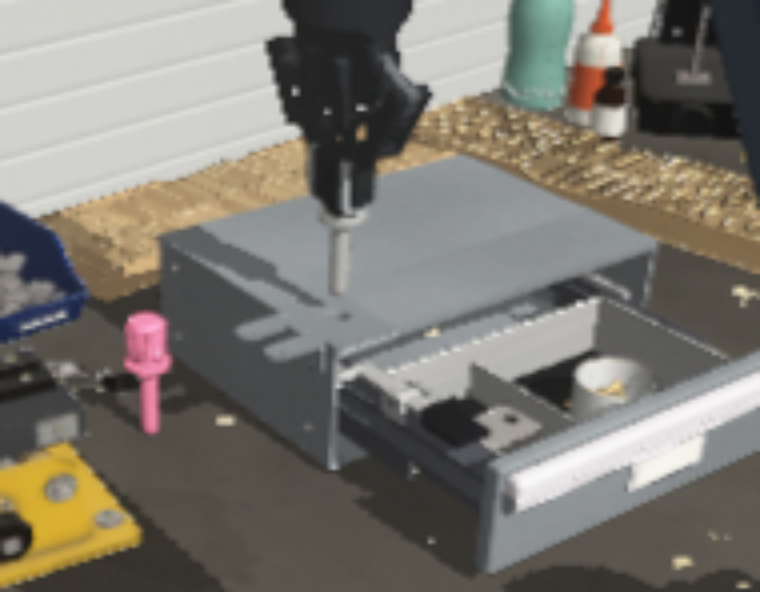

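The pin is out and hanging straight, and its shank tip at crop (338,292) is above the roof. The empty bore shows at crop (342,316). I'll carry it sideways over the notch.

```bash
python3 -m creep '{"claw":[1.5,1.5,1.5,1.5,1.5,1.5,1.5,1.5],"dp":[[0.5,0,0],[1.5,-0.1,0],[2.5,-0.1,0],[3.5,-0.1,0],[4.3,-0.1,0],[4.7,-0.1,0],[4.7,-0.1,0],[4.7,-0.1,0]],"roll":[0,0,0,0,0,0,0,0]}' 60; python3 go.py .0355 .166 .14
python3 - <<'E'
from meas import *
from go import hw
for n in('scene','top'):
    s=snap(n)
    for p in [(.035,.164),(.035,.1205)]: print(n,p,proj(s,np.r_[hw(*p),.11]))
    a=s['image'][110:200,220:310] if n=='scene' else s['image'][150:200,255:320]
    save('s5'+n,cv2.resize(a,None,fx=6.6 if n=='scene' else 10,fy=6.6 if n=='scene' else 10,interpolation=cv2.INTER_CUBIC))
E
```

```text
t: 5.4
tcp_pos: [0.643, -0.0007, 0.2153]
tool_rot: [0.746, 0.666, -0.0, 0.0]
force: [1.0, 0.4, -1.2]
finger_gap: 0.284
t 5.40 tcp [ 0.643  -0.0007  0.2153] F [ 1.   0.4 -1.2] dp cm [-0.12  0.07  7.53] roll 0.000 gap 0.284
housing xy of tcp 0.0348 0.1672
scene (0.035, 0.164) (np.float64(260.8322401883566), np.float64(180.06422171670349))
scene (0.035, 0.1205) (np.float64(274.18491261790746), np.float64(175.39963149669967))
top (0.035, 0.164) (np.float64(273.73631526113314), np.float64(174.9221020658288))
top (0.035, 0.1205) (np.float64(288.1289604300613), np.float64(176.85958167918614))
```

View pics/s5scene.png

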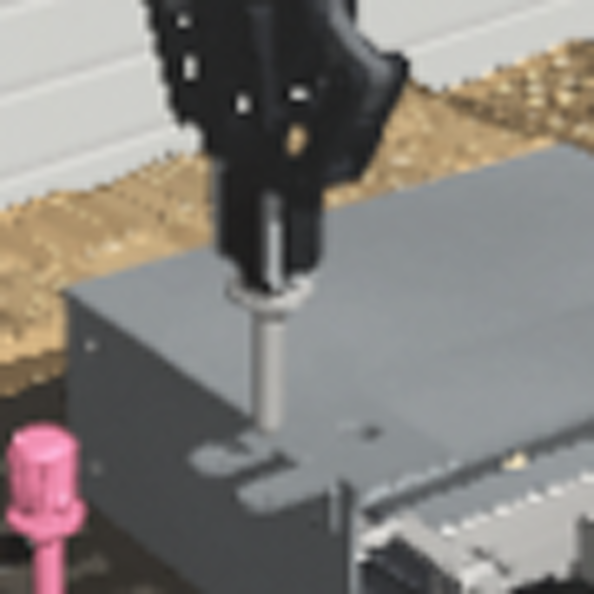

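View pics/s5top.png

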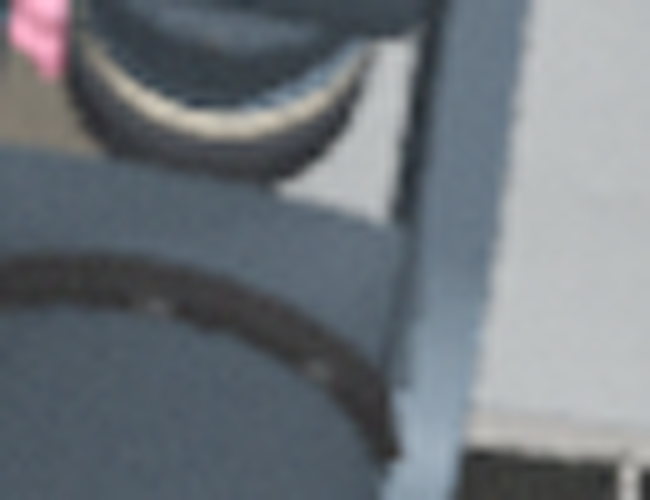

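The shank tip is at scene crop (268,428) and the notch mouth is just below it at (250,480). The top view is blocked by the arm. I'll compare the tip and the notch numerically in the scene view.

```bash
python3 - <<'E'
from meas import *
from go import *
s=snap('scene')
def H(u,v,z):
    p=onplane(s,u,v,z)[:2]-O; return (p@ex*1000).round(1),(p@ey*1000).round(1)
print('bore',H(275.6,175.4,.11))
for x in(.027,.043): print([proj(s,np.r_[hw(x,y),.11]) for y in (.158,.185)])
zb=manip.sense()['tcp_pos'][2]-.141+.134-.084; print(zb,'tip axis pred',proj(s,np.r_[hw(.0348,.1672),zb]))
a=s['image'][165:195,240:285]
save('s6',cv2.resize(a,None,fx=16,fy=16,interpolation=cv2.INTER_CUBIC))
E
```

```text
bore (np.float64(32.9), np.float64(117.4))
[(np.float64(264.53549009679637), np.float64(180.68668142160314)), (np.float64(255.96841058821613), np.float64(183.70684021971675))]
[(np.float64(260.90529477846513), np.float64(178.14482710545724)), (np.float64(252.38797391129435), np.float64(181.09352794455302))]
0.12434448163274071 tip axis pred (np.float64(259.9414432873731), np.float64(175.59610254408125))
```

View pics/s6.png

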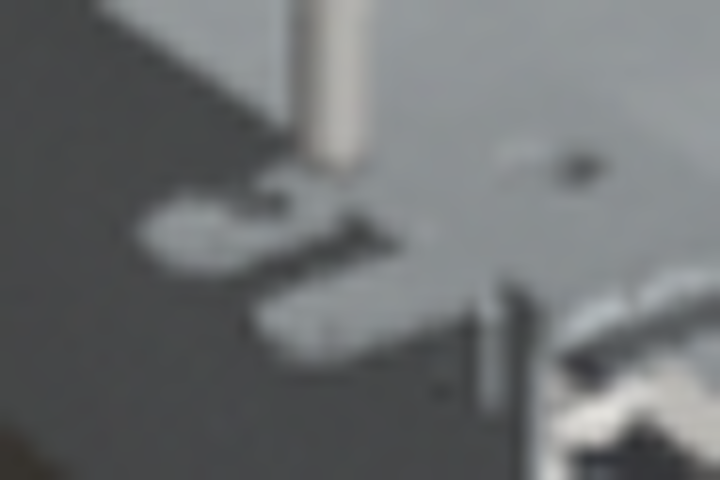

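Lowering straight in leaves only 2 mm of clearance, and the image reading is no finer than that. I'll lower outside the mouth instead and slide in past the rounded lips.

```bash
python3 -m creep '{"claw":[1.5,1.5,1.5,1.5,1.5,1.5,1.5,1.5,1.5,1.5,1.5,1.5],"dp":[[1,0,0],[2,0,0],[3,0,0],[3.5,0,0],[3.5,0,1],[3.5,0,2.5],[3.5,0,4],[3.5,0,5.5],[3.5,0,6.5],[3.5,0,6.9],[3.5,0,6.9],[3.5,0,6.9]],"roll":[0,0,0,0,0,0,0,0,0,0,0,0]}' 60; python3 go.py .0355 .166 .144
python3 - <<'E'
from meas import *
from go import *
s=snap('scene')
print(proj(s,np.r_[hw(.0355,.2),.11]))
a=s['image'][145:205,225:290]
save('s7',cv2.resize(a,None,fx=10,fy=10,interpolation=cv2.INTER_CUBIC))
E
```

```text
t: 6.75
tcp_pos: [0.6474, 0.034, 0.1467]
tool_rot: [0.746, 0.666, 0.0, 0.0]
force: [0.2, 0.2, -1.1]
finger_gap: 0.284
t 6.75 tcp [0.6474 0.034  0.1467] F [ 0.2  0.2 -1.1] dp cm [-3.62  0.03  0.27] roll 0.000 gap 0.284
housing xy of tcp 0.0352 0.2022
(np.float64(249.2053906343068), np.float64(184.0042543190139))
```

View pics/s7.png

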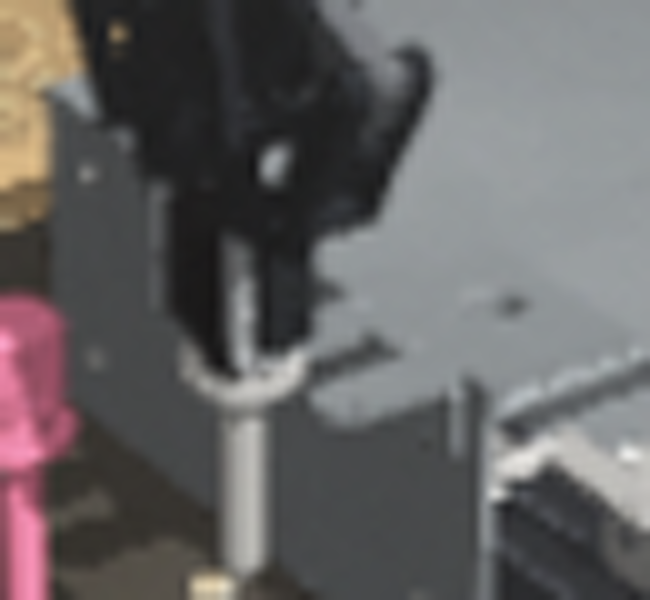

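```bash
python3 - <<'E'
from meas import *
from go import *
s=snap('scene')
z=.1467-.007
def c(x,y,z): 
    u,v=proj(s,np.r_[hw(x,y),z]); return ((u-225+.5)*10,(v-145+.5)*10)
for x in(.0315,.0352,.039):
  t=np.linspace(0,6.28,60)
  col=np.array([c(x+.016*np.cos(a),.2022+.016*np.sin(a),z-.024) for a in t]); tip=np.array([c(x+.006*np.cos(a),.2022+.006*np.sin(a),z-.084) for a in t])
  print(x,'collar under: u',col[:,0].min(),col[:,0].max(),'vmax',col[:,1].max(),'tip u',tip[:,0].min(),tip[:,0].max(),'vmax',tip[:,1].max())
print('bore',c(.035,.1205,.11)); print('near lip corner', c(.027,.158,.11), 'outer ear near corner',c(.010,.190,.11),c(.01,.15,.11),c(.06,.15,.11))
# vertical profile of shank & collar
g=s['image'][:,:,1]; 
for u in(248,249,250): print(u,[(v,int(g[v,u])) for v in range(178,206)])
print([(u,int(g[195,u])) for u in range(242,258)])
b=s['image'][160:195,250:285]; save('s8',cv2.resize(b,None,fx=17,fy=17,interpolation=cv2.INTER_CUBIC))
E
```

```text
0.0315 collar under: u 185.15933412328593 312.14975393136456 vmax 417.50888534496966 tip u 226.28762057667046 272.3314652188651 vmax 596.0903359988642
0.0352 collar under: u 177.08727974514147 303.73264473932977 vmax 411.19165860628243 tip u 218.37405633485503 264.2969255998193 vmax 589.5591221077618
0.039 collar under: u 168.84357111346986 295.1365010507658 vmax 404.7406339903034 tip u 210.29069374904282 256.0899776645928 vmax 582.8879641213857
bore (np.float64(496.8491261790746), np.float64(308.9963149669967))
near lip corner (np.float64(400.35490096796366), np.float64(361.8668142160314)) outer ear near corner (np.float64(337.43699898474176), np.float64(426.36402519022937)) (np.float64(464.94352522790393), np.float64(380.52422782216524)) (np.float64(351.03031610521725), np.float64(301.71175412300073))
248 [(178, 125), (179, 124), (180, 121), (181, 103), (182, 70), (183, 136), (184, 169), (185, 142), (186, 121), (187, 155), (188, 155), (189, 156), (190, 155), (191, 154), (192, 154), (193, 153), (194, 153), (195, 153), (196, 154), (197, 153), (198, 153), (199, 154), (200, 152), (201,
[... 208 characters left out ...]
 178), (191, 178), (192, 177), (193, 178), (194, 177), (195, 175), (196, 176), (197, 176), (198, 177), (199, 177), (200, 177), (201, 166), (202, 114), (203, 82), (204, 83), (205, 81)]
250 [(178, 85), (179, 94), (180, 112), (181, 119), (182, 160), (183, 187), (184, 177), (185, 128), (186, 127), (187, 180), (188, 179), (189, 179), (190, 180), (191, 180), (192, 179), (193, 180), (194, 180), (195, 179), (196, 179), (197, 179), (198, 179), (199, 180), (200, 173), (201, 138), (202, 84), (203, 69), (204, 81), (205, 82)]
[(242, 52), (243, 52), (244, 55), (245, 63), (246, 72), (247, 111), (248, 153), (249, 175), (250, 179), (251, 121), (252, 76), (253, 74), (254, 74), (255, 74), (256, 74), (257, 73)]
```

View pics/s8.png

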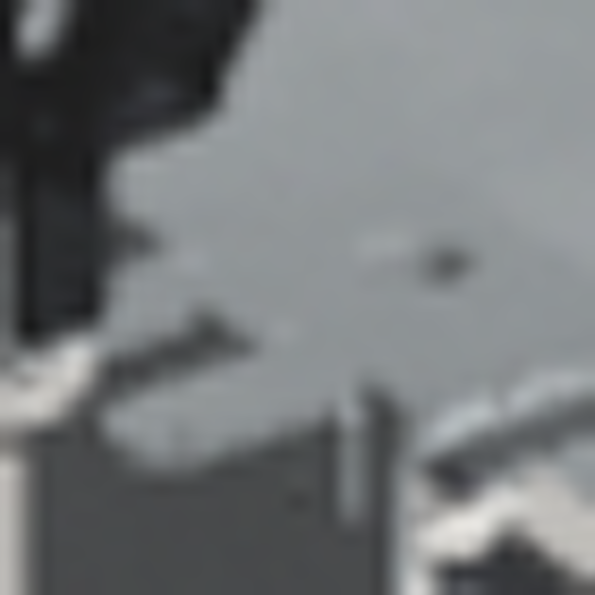

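```bash
python3 -m creep '{"claw":[1.5,1.5,1.5,1.5,1.5,1.5,1.5,1.5,1.5],"dp":[[0,0.1,0],[-0.5,0.1,0],[-0.8,0.1,0],[-1.1,0.1,0],[-1.4,0.1,0],[-1.7,0.1,0],[-2,0.1,0],[-2.3,0.1,0],[-2.3,0.1,0]],"roll":[0,0,0,0,0,0,0,0,0]}' 60; python3 go.py .0355 .1655 .144
python3 - <<'E'
from meas import *
s=snap('scene')
save('s9',cv2.resize(s['image'][145:205,225:290],None,fx=10,fy=10,interpolation=cv2.INTER_CUBIC))
E
```

```text
t: 7.75
tcp_pos: [0.6453, 0.0107, 0.1463]
tool_rot: [0.746, 0.666, -0.0, 0.0]
force: [0.6, -0.1, -1.3]
finger_gap: 0.282
t 7.75 tcp [0.6453 0.0107 0.1463] F [ 0.6 -0.1 -1.3] dp cm [-1.32 -0.03  0.23] roll -0.000 gap 0.282
housing xy of tcp 0.0358 0.1787
```

View pics/s9.png

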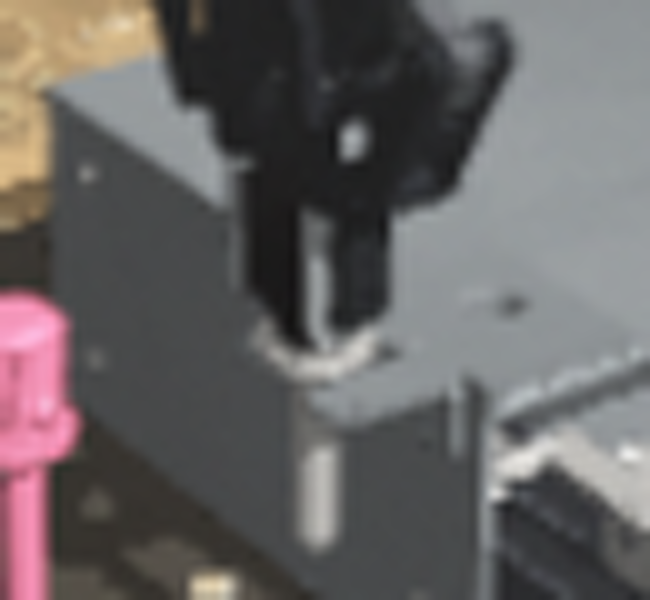

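The shank has entered the mouth behind the near lip and shows below the plate at crop (318,500). There is no side force. I'll carry on inward.

```bash
python3 -m creep '{"claw":[1.5,1.5,1.5,1.5,1.5,1.5,1.5],"dp":[[-0.3,0,0],[-0.6,0,0],[-0.9,0,0],[-1.1,0,0],[-1.2,0,0],[-1.3,0,0],[-1.3,0,0]],"roll":[0,0,0,0,0,0,0]}' 60; python3 go.py .0355 .1655 .140
```

```text
t: 8.5
tcp_pos: [0.6439, -0.0019, 0.1463]
tool_rot: [0.746, 0.666, -0.0, -0.0]
force: [0.2, 0.2, -0.3]
finger_gap: 0.282
t 8.50 tcp [ 0.6439 -0.0019  0.1463] F [ 0.2  0.2 -0.3] dp cm [-0.06 -0.02  0.63] roll -0.000 gap 0.282
housing xy of tcp 0.0357 0.1661
```

Now I'll lower it onto the ear. At the bore the collar was seated with the TCP at about 0.141.

```bash
python3 -m creep '{"claw":[1.5,1.5,1.5,1.5,1.5,1.5],"dp":[[0,0,0.2],[0,0,0.3],[0,0,0.4],[0,0,0.5],[0,0,0.55],[0,0,0.55]],"roll":[0,0,0,0,0,0]}' 60; python3 go.py .0355 .1655 .140
python3 - <<'E'
from meas import *
s=snap('scene')
save('s10',cv2.resize(s['image'][145:205,225:290],None,fx=10,fy=10,interpolation=cv2.INTER_CUBIC))
E
```

```text
t: 9.1
tcp_pos: [0.6439, -0.0016, 0.1412]
tool_rot: [0.746, 0.666, 0.0, 0.0]
force: [-1.9, -0.3, 3.3]
finger_gap: 0.279
t 9.10 tcp [ 0.6439 -0.0016  0.1412] F [-1.9 -0.3  3.3] dp cm [-0.09 -0.02  0.12] roll 0.000 gap 0.279
housing xy of tcp 0.0357 0.1664
```

View pics/s10.png

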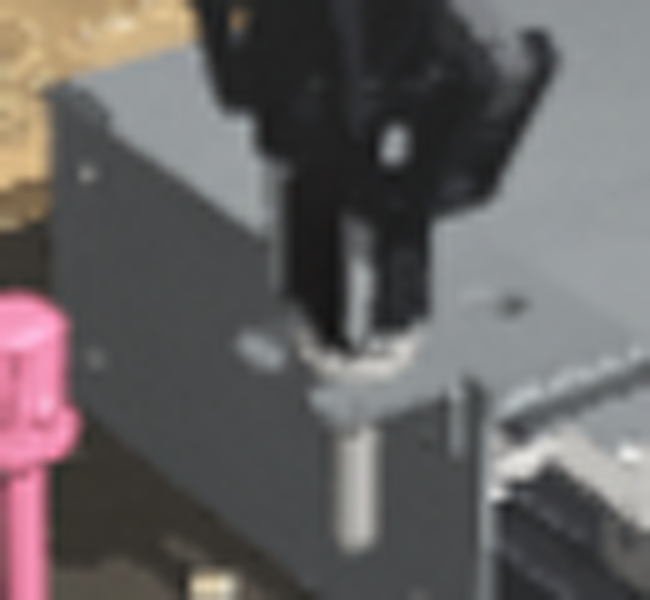

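The collar is seated on the ear with 3.3 N of contact, and the shank hangs below between the lips. I'll release it.

```bash
python3 -m creep '{"claw":[2.6,3.2,4.5,5,5,5,5,5,5,5,5,5],"dp":[[0,0,0],[0,0,0],[0,0,0],[0,0,0],[0,0,0],[0,0,-0.5],[0,0,-1.5],[0,0,-3],[0,0,-5],[0,0,-7],[0,0,-8],[0,0,-8]],"roll":[0,0,0,0,0,0,0,0,0,0,0,0]}' 40; python3 go.py -.087 .1234 .15
python3 - <<'E'
from meas import *
s=snap('scene')
save('s11',cv2.resize(s['image'][120:240,210:370],None,fx=5,fy=5,interpolation=cv2.INTER_CUBIC))
E
```

```text
t: 10.35
tcp_pos: [0.6452, -0.0019, 0.2237]
tool_rot: [0.746, 0.666, 0.002, 0.002]
force: [-0.2, 0.4, 0.7]
finger_gap: 0.588
t 10.35 tcp [ 0.6452 -0.0019  0.2237] F [-0.2  0.4  0.7] dp cm [ -4.28 -12.45   7.3 ] roll 0.000 gap 0.588
housing xy of tcp 0.0371 0.1662
```

View pics/s11.png

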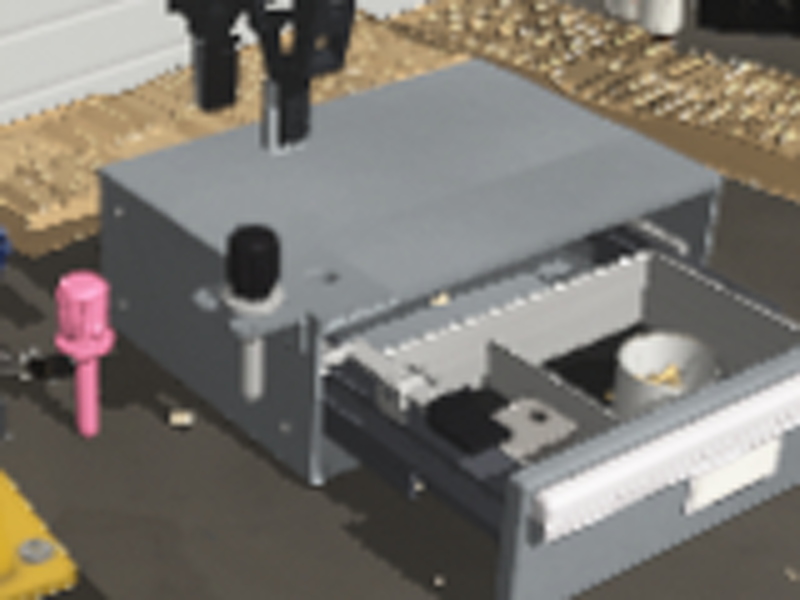

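The pin hangs upright in the notch at crop (255,290), with its shank below the ear. Now I'll locate the pad from the first top image.

```bash
python3 - <<'E'
from meas import *
from go import *
s=snap('top'); im=cv2.imread('pics/top0.png')
def H(p): p=p[:2]-O; return (p@ex*1000).round(1),(p@ey*1000).round(1)
g=im.max(2); print(g[208:228,272:292])
for q in [(277.1,217.9),(286.6,217.9),(281.6,212.6),(281.6,223.7),(281.9,218.2)]: print(q,H(onplane(s,*q,.087)))
# stop & strip, from depth now
s2=snap('scene');P=cloud(s2);Q=(P[...,:2]-O); X=Q@ex; Y=Q@ey; Z=P[...,2]
m=(Z>.08)&(Z<.105)&(X>-.13)&(X<-.02)&(Y>.10)&(Y<.16); m[:150]=0
v,u=np.nonzero(m)
for a in range(0,len(u),max(1,len(u)//50)): print(u[a],v[a],*(np.r_[X[v[a],u[a]],Y[v[a],u[a]],Z[v[a],u[a]]]*1000).round(0),s2['image'][v[a],u[a]])
m=(Z>.078)&(Z<.092)&(X<-.155)&(X>-.19)&(abs(Y)<.15);print('strip',np.percentile(X[m],[2,10,50]) if m.any() else None)
E
```

```text
[[ 92  95  94  93  94  91  94  96  98 109 145 166 166 173 142  98 121 113
   59  43]
 [ 96  95  94  93  95  89  94  90  94 119 152 167 168 173 143  95 150 142
   49  42]
 [ 97  96  94  95  96  85  88  89  85 125 155 166 169 180 155 106 161 150
   45  49]
 [ 95  93  94  96  93  87  87  81  87 135 161 166 170 173 146  95 145 133
   41  52]
 [ 94  97  93  95  96  84  68  60  66 107 129 132 148 145 117  89 127 117
   45  46]
 [ 98  97  94  94  95  84  57  38  39  49  56  66  94  96  79  94 129 114
   43  45]
 [ 96  94  93  96  94  82  51  43  37  31  37  43  38  38  40  92 116  92
   44  44]
 [ 94  94  96  94  96  76  41  43  44  42  42  42  40  37  45 108 112  63
   42  44]
 [ 93  96  97  94  97  73  46  46  44  41  46  42  42  43  51 118 120  58
   43  49]
 [ 96  96  97  97  96  72  40  46  45  46  40  40  44  48  55 147 142  52
   43  49]
 [ 97  96  94  96  98  74  45  47  45  43  44  43  49  45  75 158 148  43
   43  44]
 [ 97  97  94  97  92  67  42  46  45  44  43  44  46  46  68 140 134  43
   40  44]
 [ 97  97  97  96  88  64  48  45  44  44  43  44  41  42  62 128 118  46
   46 
[... 2247 characters left out ...]
]
309 204 -96.0 113.0 89.0 [67 64 65]
298 205 -81.0 136.0 86.0 [30 29 30]
302 205 -89.0 129.0 88.0 [33 32 34]
306 205 -93.0 120.0 86.0 [35 33 35]
310 205 -99.0 112.0 87.0 [49 49 49]
300 206 -89.0 136.0 87.0 [32 31 33]
304 206 -93.0 127.0 86.0 [34 33 35]
308 206 -98.0 118.0 86.0 [36 35 37]
298 207 -83.0 137.0 82.0 [41 42 43]
302 207 -95.0 135.0 87.0 [32 32 33]
306 207 -101.0 128.0 88.0 [35 34 36]
310 207 -105.0 118.0 87.0 [43 41 43]
301 208 -95.0 138.0 86.0 [29 30 30]
305 208 -101.0 130.0 86.0 [35 34 35]
309 208 -107.0 123.0 87.0 [42 42 44]
303 209 -102.0 138.0 86.0 [27 27 28]
307 209 -103.0 125.0 82.0 [47 47 51]
305 210 -103.0 132.0 82.0 [46 47 49]
strip [-0.16606379 -0.16533851 -0.16396111]
```

```bash
python3 -m creep '{"claw":[5,4,2,0,0,0,0,0,0,0],"dp":[[-1,-3,0],[-2,-6,0],[-3,-9.5,0],[-4,-12.8,0],[-4,-12.8,2],[-4,-12.8,5],[-4,-12.8,7.5],[-4,-12.8,9],[-4,-12.8,9.5],[-4,-12.8,9.5]],"roll":[0,0,0,0,0,0,0,0,0,0]}' 40; python3 go.py -.091 .126 .093
python3 - <<'E'
from meas import *
s=snap('scene')
save('s12',cv2.resize(s['image'][120:240,230:390],None,fx=5,fy=5,interpolation=cv2.INTER_CUBIC))
E
```

```text
t: 11.5
tcp_pos: [0.5114, -0.0269, 0.1247]
tool_rot: [0.746, 0.666, -0.001, -0.001]
force: [0.0, -0.1, 0.4]
finger_gap: -0.001
t 11.50 tcp [ 0.5114 -0.0269  0.1247] F [ 0.  -0.1  0.4] dp cm [-0.03  0.21  3.16] roll 0.000 gap -0.001
housing xy of tcp -0.093 0.1263
```

View pics/s12.png

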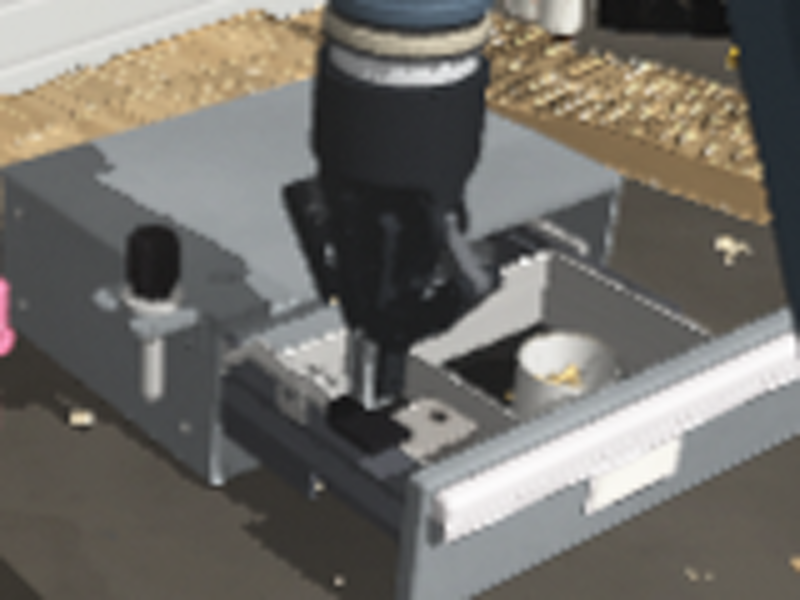

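The closed fingertips are right above the black pad, at crop (380,415). I'll press straight down.

```bash
python3 -m creep '{"claw":[0,0,0,0,0,0,0,0],"dp":[[0,0,0.8],[0,0,1.5],[0,0,2],[0,0,2.4],[0,0,2.8],[0,0,3.2],[0,0,3.2],[0,0,3.2]],"roll":[0,0,0,0,0,0,0,0]}' 40; python3 go.py -.091 .126 .092
```

```text
t: 12.35
tcp_pos: [0.512, -0.0271, 0.0941]
tool_rot: [0.746, 0.666, -0.0, -0.0]
force: [-1.9, 0.8, 5.6]
finger_gap: -0.001
t 12.35 tcp [ 0.512  -0.0271  0.0941] F [-1.9  0.8  5.6] dp cm [-0.02  0.14  0.21] roll 0.000 gap -0.001
housing xy of tcp -0.0924 0.1262
```

```bash
python3 -m creep '{"claw":[0,0,0,0],"dp":[[0,0,0.15],[0,0,0.3],[0,0,0.3],[0,0,0.3]],"roll":[0,0,0,0]}' 40; python3 go.py -.091 .126 .092
python3 - <<'E'
from meas import *
s=snap('scene')
save('s13',cv2.resize(s['image'][170:240,270:350],None,fx=8,fy=8,interpolation=cv2.INTER_CUBIC))
E
```

```text
t: 12.75
tcp_pos: [0.5123, -0.0271, 0.0914]
tool_rot: [0.746, 0.666, 0.0, 0.0]
force: [-1.9, 0.4, 6.8]
finger_gap: -0.001
t 12.75 tcp [ 0.5123 -0.0271  0.0914] F [-1.9  0.4  6.8] dp cm [-0.02  0.12 -0.06] roll 0.000 gap -0.001
housing xy of tcp -0.0922 0.1262
```

View pics/s13.png

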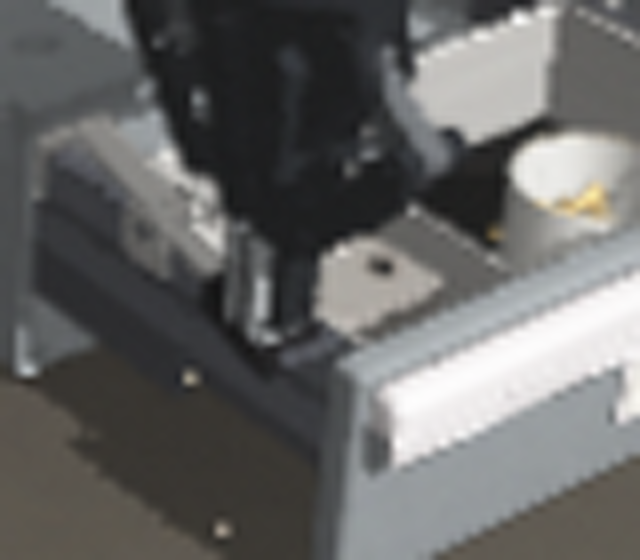

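The pad is at about 14 mm, by the 6.8 N reading and the fingertip height. I'll slide gently inward.

```bash
python3 -m creep '{"claw":[0,0,0,0,0,0,0,0,0,0,0,0],"dp":[[0,0.15,0],[0,0.4,0],[0,0.7,0],[0,1,0],[0,1.35,0],[0,1.7,0],[0,2.05,0],[0,2.4,0],[0,2.7,0],[0,2.9,0],[0,3,0],[0,3,0]],"roll":[0,0,0,0,0,0,0,0,0,0,0,0]}' 40; python3 go.py -.055 .126 .092
python3 - <<'E'
from meas import *
from go import *
s=snap('scene')
P=cloud(s);Q=(P[...,:2]-O); X=Q@ex; Y=Q@ey; Z=P[...,2]
m=(Z>.078)&(Z<.092)&(X<-.02)&(X>-.19)&(Y<.1)&(Y>-.02); print('strip',np.percentile(X[m],[2,5,10]))
save('s14',cv2.resize(s['image'][140:260,250:410],None,fx=5,fy=5,interpolation=cv2.INTER_CUBIC))
E
```

```text
t: 14.0
tcp_pos: [0.542, -0.0304, 0.0914]
tool_rot: [0.746, 0.666, 0.0, 0.0]
force: [-2.0, 1.4, 6.5]
finger_gap: 0.002
t 14.00 tcp [ 0.542  -0.0304  0.0914] F [-2.   1.4  6.5] dp cm [-0.03  0.72 -0.06] roll 0.000 gap 0.002
housing xy of tcp -0.0622 0.1263
strip [-0.13598226 -0.13552896 -0.13539763]
```

View pics/s14.png

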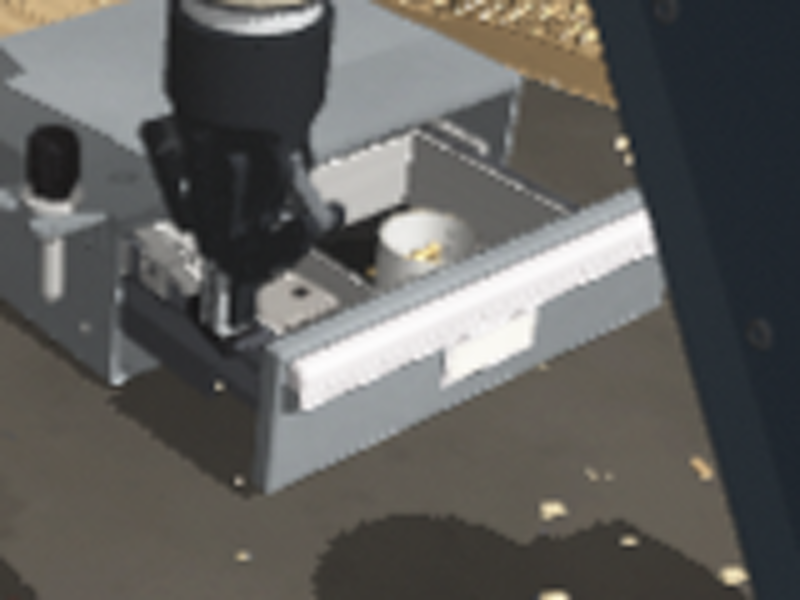

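The drawer has moved 30 mm with the finger (strip at x ≈ −136) and the tin is standing. I'll go 12 mm further so it is safely below 0.11.

```bash
python3 -m creep '{"claw":[0,0,0,0,0,0,0],"dp":[[0,0.15,0],[0,0.4,0],[0,0.7,0],[0,1,0],[0,1.2,0],[0,1.3,0],[0,1.3,0]],"roll":[0,0,0,0,0,0,0]}' 40; python3 go.py -.16 .07 .14
python3 - <<'E'
from meas import *
from go import *
s=snap('scene')
P=cloud(s);Q=(P[...,:2]-O); X=Q@ex; Y=Q@ey; Z=P[...,2]
m=(Z>.078)&(Z<.092)&(X<-.02)&(X>-.19)&(Y<.1)&(Y>-.02); print('strip',np.percentile(X[m],[2,5,10]))
E
```

```text
t: 14.75
tcp_pos: [0.555, -0.0319, 0.0915]
tool_rot: [0.746, 0.666, 0.0, 0.0]
force: [-1.5, -0.2, 7.5]
finger_gap: 0.003
t 14.75 tcp [ 0.555  -0.0319  0.0915] F [-1.5 -0.2  7.5] dp cm [ -5.62 -11.08  -4.86] roll 0.000 gap 0.003
housing xy of tcp -0.0492 0.1262
strip [-0.12319802 -0.12275656 -0.12256492]
```

```bash
python3 -m creep '{"claw":[0,0,0,0,0,0,0,0,0,0,0,0],"dp":[[0,0,-1],[0,0,-2.5],[0,0,-4.5],[0,0,-5.5],[-1,-1.5,-5.5],[-3,-4.5,-5.5],[-5,-7.5,-5.5],[-7,-10,-5.5],[-9,-11.5,-5.5],[-9.6,-11.8,-5.5],[-9.6,-11.8,-5.5],[-9.6,-11.8,-5.5]],"roll":[0,0,0,0,0,0,0,0,0,0,0,0]}' 40; python3 go.py -.155 .03 .098
python3 - <<'E'
from meas import *
from go import *
s=snap('scene')
P=cloud(s);Q=(P[...,:2]-O); X=Q@ex; Y=Q@ey; Z=P[...,2]
m=(Z>.078)&(Z<.092)&(X<-.02)&(X>-.19)&(Y<.13)&(Y>.07); print('strip',np.percentile(X[m],[2,5,10]))
save('s15',cv2.resize(s['image'][120:240,250:410],None,fx=5,fy=5,interpolation=cv2.INTER_CUBIC))
E
```

```text
t: 16.0
tcp_pos: [0.4278, -0.1141, 0.1459]
tool_rot: [0.746, 0.666, 0.0, 0.001]
force: [-1.2, 0.5, -0.3]
finger_gap: 0.002
t 16.00 tcp [ 0.4278 -0.1141  0.1459] F [-1.2  0.5 -0.3] dp cm [-0.02  1.12  4.79] roll -0.000 gap 0.002
housing xy of tcp -0.1663 0.0302
strip [-0.12304743 -0.1226687  -0.12248298]
```

View pics/s15.png

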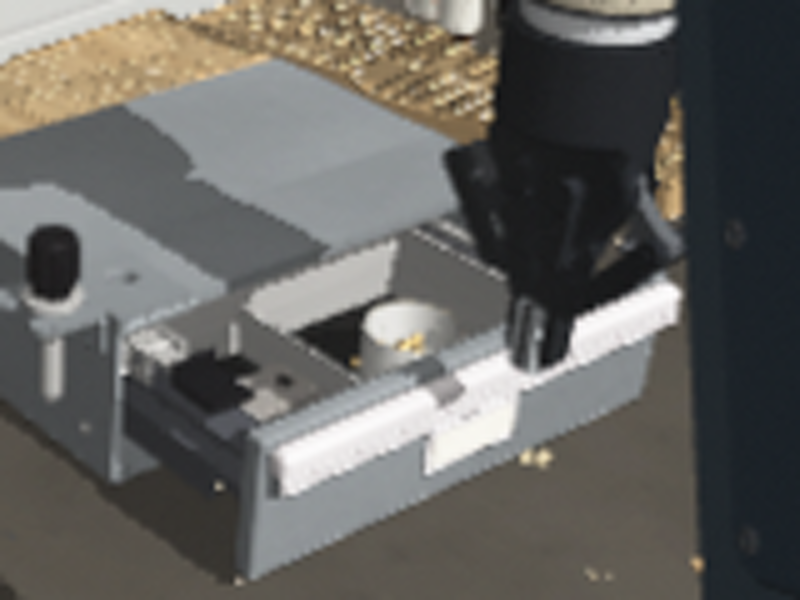

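```bash
python3 -m creep '{"claw":[0,0,0,0,0,0,0,0,0,0,0,0],"dp":[[0,0,1],[0,0,2.5],[0,0,4],[0,0,4.7],[0,0,4.8],[0,0.5,4.8],[0,1,4.8],[0,1.4,4.8],[0,1.7,4.8],[0,1.9,4.8],[0,2.0,4.8],[0,2,4.8]],"roll":[0,0,0,0,0,0,0,0,0,0,0,0]}' 40; python3 go.py -.041 .03 .098
```

```text
t: 17.25
tcp_pos: [0.4468, -0.1163, 0.0979]
tool_rot: [0.746, 0.666, 0.0, 0.0]
force: [-0.9, 0.5, -0.1]
finger_gap: -0.0
t 17.25 tcp [ 0.4468 -0.1163  0.0979] F [-0.9  0.5 -0.1] dp cm [-2.000e-02  1.062e+01 -1.000e-02] roll 0.000 gap -0.000
housing xy of tcp -0.1472 0.0302
```

```bash
python3 -m creep '{"claw":[0,0,0,0,0,0,0,0,0,0,0,0],"dp":[[0,0.2,0],[0,0.4,0],[0,0.6,0],[0,0.8,0],[0,1.0,0],[0,1.2,0],[0,1.45,0],[0,1.7,0],[0,2,0],[0,2.3,0],[0,2.6,0],[0,2.9,0]],"roll":[0,0,0,0,0,0,0,0,0,0,0,0]}' 40; python3 go.py -.041 .03 .098
```

```text
t: 18.45
tcp_pos: [0.4756, -0.1194, 0.0977]
tool_rot: [0.746, 0.666, -0.0, -0.0]
force: [-2.3, 0.7, 0.2]
finger_gap: -0.003
t 18.45 tcp [ 0.4756 -0.1194  0.0977] F [-2.3  0.7  0.2] dp cm [-0.04  7.72 -0.03] roll 0.000 gap -0.003
housing xy of tcp -0.1182 0.0304
```

```bash
python3 - <<'E'
from meas import *
from go import *
s=snap('scene')
P=cloud(s);Q=(P[...,:2]-O); X=Q@ex; Y=Q@ey; Z=P[...,2]
m=(Z>.078)&(Z<.092)&(X<-.02)&(X>-.19)&(Y<.13)&(Y>.07); print('strip',np.percentile(X[m],[2,5,10]))
save('s16',cv2.resize(s['image'][120:240,250:410],None,fx=5,fy=5,interpolation=cv2.INTER_CUBIC))
E
```

```text
strip [-0.10534795 -0.10464944 -0.10436663]
```

View pics/s16.png

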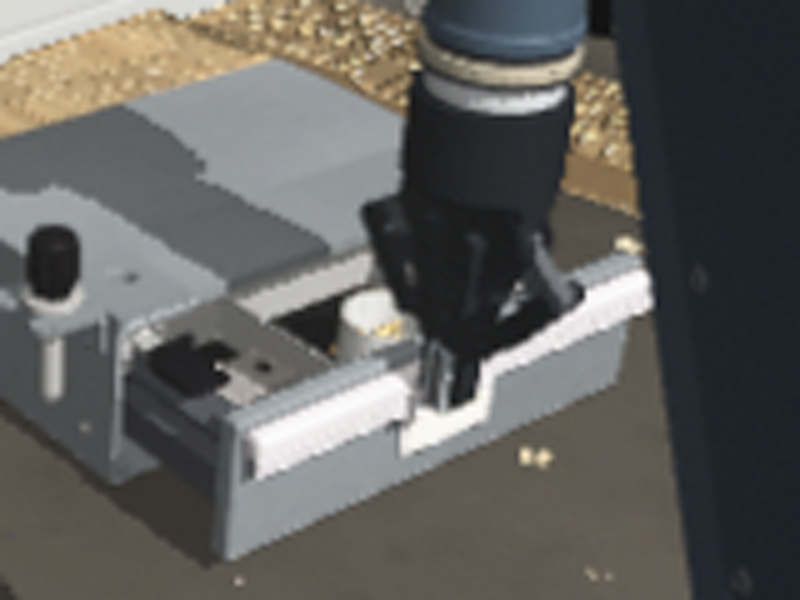

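The strip is at about −105, the fingertips are pushing on it at about 2.4 N, and the tin is standing. I'll continue.

```bash
python3 -m creep '{"claw":[0,0,0,0,0,0,0,0,0,0,0,0],"dp":[[0,0.2,0],[0,0.5,0],[0,0.85,0],[0,1.25,0],[0,1.65,0],[0,2.05,0],[0,2.45,0],[0,2.85,0],[0,3.25,0],[0,3.6,0],[0,3.9,0],[0,4.1,0]],"roll":[0,0,0,0,0,0,0,0,0,0,0,0]}' 40; python3 -m creep '{"claw":[0,0,0,0,0,0,0,0,0,0,0,0],"dp":[[0,0.2,0],[0,0.4,0],[0,0.6,0],[0,0.85,0],[0,1.1,0],[0,1.35,0],[0,1.6,0],[0,1.8,0],[0,2,0],[0,2.2,0],[0,2.35,0],[0,2.5,0]],"roll":[0,0,0,0,0,0,0,0,0,0,0,0]}' 40; python3 go.py -.0395 .03 .098
python3 - <<'E'
from meas import *
from go import *
s=snap('scene')
P=cloud(s);Q=(P[...,:2]-O); X=Q@ex; Y=Q@ey; Z=P[...,2]
m=(Z>.078)&(Z<.092)&(X<-.015)&(X>-.19)&(Y<.13)&(Y>.07); print('strip',np.percentile(X[m],[2,5,10]))
save('s17',cv2.resize(s['image'][120:240,230:390],None,fx=5,fy=5,interpolation=cv2.INTER_CUBIC))
E
```

```text
t: 19.7
tcp_pos: [0.5166, -0.1242, 0.0978]
tool_rot: [0.746, 0.666, 0.0, 0.0]
force: [-3.0, 0.7, -0.9]
finger_gap: -0.001
t: 20.9
tcp_pos: [0.5412, -0.127, 0.0978]
tool_rot: [0.746, 0.666, -0.0, -0.0]
force: [-3.1, 0.8, 0.2]
finger_gap: 0.003
t 20.90 tcp [ 0.5412 -0.127   0.0978] F [-3.1  0.8  0.2] dp cm [-0.02  1.26 -0.02] roll 0.000 gap 0.003
housing xy of tcp -0.0521 0.0302
strip [-0.03951964 -0.0386926  -0.03834185]
```

View pics/s17.png

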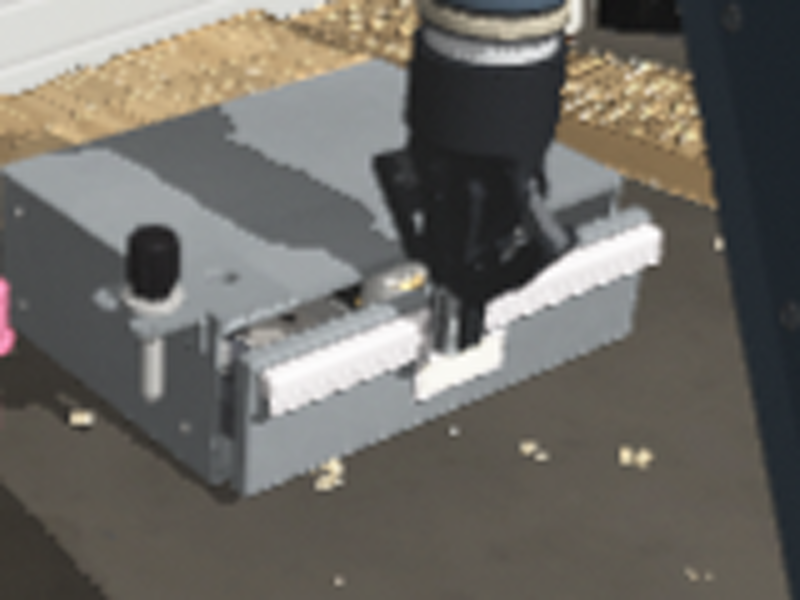

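About 13 mm remain. I'll do the last stretch at about 10 mm/s.

```bash
python3 -m creep '{"claw":[0,0,0,0,0,0,0,0,0,0,0,0],"dp":[[0,0.15,0],[0,0.3,0],[0,0.4,0],[0,0.5,0],[0,0.6,0],[0,0.7,0],[0,0.8,0],[0,0.88,0],[0,0.95,0],[0,1,0],[0,1.05,0],[0,1.1,0]],"roll":[0,0,0,0,0,0,0,0,0,0,0,0]}' 40; python3 -m creep '{"claw":[0,0,0,0,0],"dp":[[0,0.05,0],[0,0.1,0],[0,0.15,0],[0,0.2,0],[0,0.2,0]],"roll":[0,0,0,0,0]}' 40; python3 go.py -.0395 .03 .098
```

```text
t: 22.15
tcp_pos: [0.5521, -0.1282, 0.0978]
tool_rot: [0.746, 0.666, 0.0, -0.0]
force: [-3.2, -0.7, -0.5]
finger_gap: -0.002
t: 22.65
tcp_pos: [0.5538, -0.1284, 0.0978]
tool_rot: [0.746, 0.666, -0.0, -0.0]
force: [-3.5, -0.1, 0.7]
finger_gap: 0.001
t 22.65 tcp [ 0.5538 -0.1284  0.0978] F [-3.5 -0.1  0.7] dp cm [-0.02 -0.01 -0.02] roll 0.000 gap 0.001
housing xy of tcp -0.0394 0.0302
```

Not at the stop yet, so I'll creep on until the force rises.

```bash
python3 -m creep '{"claw":[0,0,0],"dp":[[0,0.05,0],[0,0.1,0],[0,0.1,0]],"roll":[0,0,0]}' 40; python3 -m creep '{"claw":[0,0,0],"dp":[[0,0.05,0],[0,0.1,0],[0,0.1,0]],"roll":[0,0,0]}' 40
```

```text
t: 22.95
tcp_pos: [0.5539, -0.1284, 0.0978]
tool_rot: [0.746, 0.666, -0.001, -0.001]
force: [-5.5, -0.3, 1.2]
finger_gap: 0.003
t: 23.25
tcp_pos: [0.554, -0.1284, 0.0977]
tool_rot: [0.746, 0.666, -0.001, -0.002]
force: [-6.7, -0.4, 3.5]
finger_gap: -0.005
```

```bash
python3 -m creep '{"claw":[0,0,0],"dp":[[0,0.05,0],[0,0.1,0],[0,0.1,0]],"roll":[0,0,0]}' 40
```

```text
t: 23.55
tcp_pos: [0.5541, -0.1284, 0.0977]
tool_rot: [0.746, 0.666, -0.002, -0.003]
force: [-9.5, -1.2, 4.4]
finger_gap: -0.005
```

The TCP has stopped while the force rises to 9.5 N, so the drawer is against its home stop. I'll back off and check.

```bash
python3 -m creep '{"claw":[0,0,0,0,0,0,0,0,0,0,0,0],"dp":[[0,-0.3,0],[0,-0.6,0],[0,-1.5,0],[0,-3,0],[0,-5,0],[0,-6,0],[0,-6,-2],[0,-6,-6],[0,-6,-10],[-4,-7,-13],[-8,-8,-13],[-12,-9,-13]],"roll":[0,0,0,0,0,0,0,0,0,0,0,0]}' 40; python3 -m creep '{"claw":[0,0,0,0,0],"dp":[[-4,0,0],[-8,0,0],[-12,0,0],[-15,0,0],[-15,0,0]],"roll":[0,0,0,0,0]}'
python3 - <<'E'
from meas import *
from go import *
s=snap('scene')
P=cloud(s);Q=(P[...,:2]-O); X=Q@ex; Y=Q@ey; Z=P[...,2]
m=(Z>.078)&(Z<.092)&(X<-.005)&(X>-.19)&(Y<.13)&(Y>-.1); print('strip',np.percentile(X[m],[2,5,10,50]))
save('s18',cv2.resize(s['image'],(800,600),interpolation=cv2.INTER_CUBIC))
s=snap('top'); save('t18',cv2.resize(s['image'],(800,600),interpolation=cv2.INTER_CUBIC))
E
```

```text
t: 24.75
tcp_pos: [0.4549, -0.2397, 0.2298]
tool_rot: [0.745, 0.667, 0.001, 0.003]
force: [1.0, -1.1, -0.8]
finger_gap: 0.001
t: 25.25
tcp_pos: [0.4373, -0.3922, 0.2282]
tool_rot: [0.747, 0.664, -0.001, 0.003]
force: [0.6, -0.2, -0.0]
finger_gap: 0.002
strip [-0.02698209 -0.02644573 -0.02580613 -0.02400826]
```

View pics/s18.png

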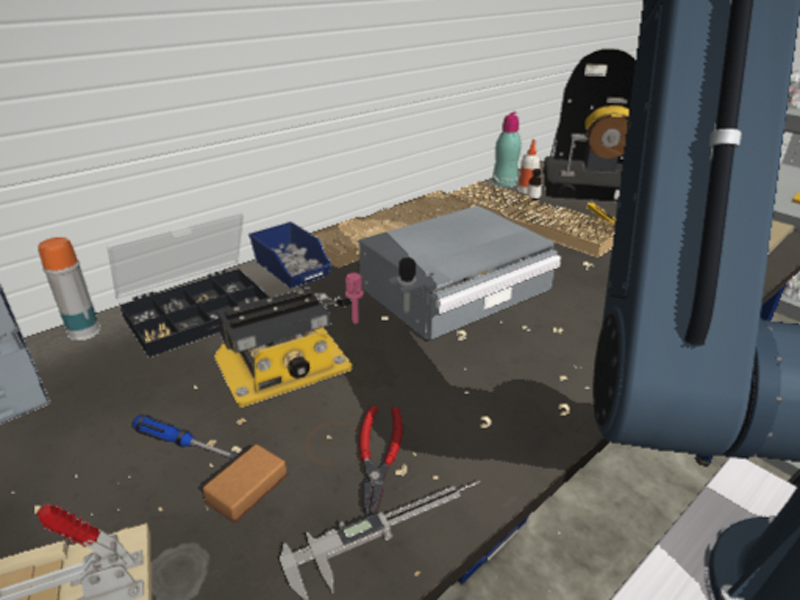

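View pics/t18.png

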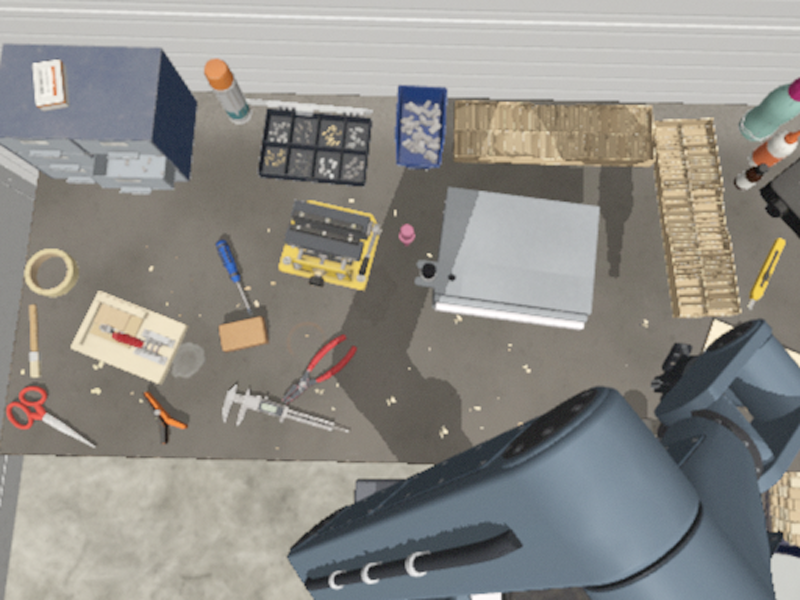

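The drawer is shut: the strip reads −27.0 mm against −27 expected, and the front sits against the housing. The pin hangs upright in the ear at scene (407,280) and top (428,269). The pliers, sanding block and pink look-alike are where they were, and the robot is clear. I'll hand it in.

```bash
python3 -c "
from station import workorder; print(workorder.sign_off())"
```

```text
the job is handed in; nothing more can be done
None
```

I handed the job in at about 25 s, with the pin parked and the drawer home.

**What I did**
- **Pin:** I drew it straight up out of the bore and slid it into the ear's notch from the open side. It rested on its collar before I let go.
- **Lever and drawer:** I pressed the lever pad about 14 mm (6.8 N) and moved the drawer to about 0.097 m with the lever down. I then pushed the front strip home at no more than about 40 mm/s, and about 10 mm/s or slower at the end.

**What the last checks showed**
- **Drawer:** The tool stopped while the push force rose from 3.5 to 9.5 N, so the drawer was against its home stop. The strip then measured −27.0 mm against −27 expected. Earlier readings came out about 1 mm short, so this is good to about 1 mm.
- **Pin:** It hangs upright in the notch in the last pictures.
- **Other things:** In the last pictures the pliers, sanding block and pink look-alike appear where they were, and the gripper is clear of everything.
- **Tin:** I last saw it standing with about 13 mm still to go. It is hidden now the drawer is shut, so I could not check it afterwards.
- **Disagreement:** The camera and the robot's own position reading differed by 1 to 2 mm at the bore and notch. That is why I went in from the side, and I felt no side force on the way in.

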